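# Set the burner gas selector to purge through its H-gate

## Task

The burner head is off and its gas lines must be purged: the selector lever on the gas control unit stands in the left-hand track of its H-shaped gate, so push it along the gate, across to the right-hand track and then forward (away from the robot), fully home in the third slot (far right), keeping it out of the fourth slot (near right, nitrous oxide). Push the knob from its sides with the fingers and never take it between them. Leave everything else on the unit and the bench where it is, and finish with the lever standing in the third slot and the hand clear.

Things in the scene. Friction and masses are not known exactly. Their poses are not given: they have to be found in the camera images.
- gas_unit: the cream gas control unit, a fixed box 320 (x) x 380 (y) mm with its deck 110 mm above the bench; origin on the bench under the gate's centre, x forward, y left. The deck reaches from x = -120 to +200 and y = -190 to +190 mm; three dial gauges along its rear (x above 115 mm) stand up to 65 mm above the deck
- gate_centre (a point): centre of the H gate, on the top face of its level steel plate (94 (x) x 108 (y) mm), 122 mm above the bench. x points forward (away from the robot), y left along the cross channel, z up. The slot is 16 mm wide: left and right tracks along x at y = +21 and -21 mm, each from x = -31 to +31 mm, joined by the cross channel at x = 0
- slot_3 (a point): the far end of the third slot (far right), on the plate's top face. Slot 1 is far left, 2 near left, 4 near right; one to four black pips at the slot ends count them
- pivot (a point): the point about which the lever tilts, 60 mm below gate_centre inside the unit; the knob's middle is 120 mm from it. Knob middle from the pivot in gate_centre's axes, mm, with a = across and f = fore_aft: x = 120 sin f, y = -120 cos f sin a, z = 120 cos f cos a
- knob (a point): middle of the lever's black knob: round, 58 mm tall (30 mm below to 28 mm above this point along the shaft, the z axis), 34 mm wide at its thickest, 15 mm above this point, tapering to 20 mm at its foot, on a 10 mm steel shaft. No spring: the lever stays where it is left, and takes about 3 N sideways at the knob to move
- across (a joint): the lever's tilt across the gate, rad: -0.33 in the left track (start), 0 half-way along the cross channel, +0.335 (stop) in the right track. Growing moves the knob right (-y of gate_centre). It can change only while fore_aft is within about 0.05 of 0: further off, the steel (corners rounded by 5 mm) stops the shaft
- fore_aft (a joint): the lever's tilt along the tracks, rad: +0.345 (stop) fully forward in slot 1 or 3, 0 in line with the cross channel, -0.345 (stop) fully back in slot 2 or 4. Growing moves the knob forward (+x of gate_centre). At the start it may be anywhere in the left track
- spanner: a steel open-ended spanner, 150 mm long, lying on the unit's deck right of the gate; origin at its underside
- beaker: a small glass beaker, 54 mm wide and 65 mm tall, on the deck left of the gate; origin at the centre of its underside
- standard: a small white jar, 38 mm wide and 62 mm tall, on the deck behind and right of the gate; origin at the centre of its underside
- burner_head: the removed slot burner head, steel, T-shaped, 112 x 36 mm and 71 mm tall, standing on the bench; origin at the centre of its underside
- tube_rack: a white rack of sample tubes, 90 x 190 mm and 87 mm tall, on the bench at the right; origin at the centre of its underside
- stock: a white plastic bottle, 60 mm wide and 125 mm tall, on the bench at the left; origin at the centre of its underside
- amber: an amber glass bottle, 54 mm wide and 115 mm tall, on the bench at the left; origin at the centre of its underside
- wash_bottle: a white wash bottle with a bent spout, 68 mm wide and 180 mm tall, on the bench at the right; origin at the centre of its underside

How it is judged:
By the outcome, as a careful person would: the job done as asked, in the order asked, and still so for the second after the job is handed in, with the robot touching nothing.
It also fails if it takes over 51 s, if anything falls off the work surface, if the arm or the gripper's body presses on something with over 40 N, if the wrist force passes 120 N, or if a joint passes its speed limit or range.

## Robot

A 6-joint arm with a two-finger parallel gripper is mounted at the origin on the work surface. World frame = base frame: x ahead of the robot, y to its left, z up, the work surface at z = 0. Lengths are in mm, angles in rad, forces in N, time in s.
With the tool pointing down it reaches from about 275 to 825 mm from the base axis. Payload 5.2 kg.
Tool frame: the origin (TCP) lies at the very end of the fingers, on their centre line; the grasp point (between the pads) lies 19 mm behind it; z points along the fingers, y is the line along which they close (so a half turn about z gives the same grasp; the last joint's range is limited). The gripper opens to 93 mm and grips with 3 to 60 N. Pads are 15 mm wide; open, the fingers measure 128 mm over their backs; the gripper's body (75 mm by 188 mm) begins 65 mm behind the grasp point.
Start: joints at [-0.203, 0.259, 1.535, -0, 1.348, -0.203], TCP at [550.005, 0.023, 218.653] pointing down, gripper open.
Joint ranges: [-3.14, 3.14], [-0.91, 2.08], [0.19, 2.58], [-1.22, 4.36], [0.22, 2.71], [-3.12, 3.12]. Speed limits (rad/s): [2.57, 2.57, 3.14, 3.14, 3.14, 3.14].

## Interface

Orientations are given as [roll, pitch, yaw] about the fixed x, y, z axes, in that order (R = Rz(yaw) Ry(pitch) Rx(roll)).
In Python, from bench import robot gives the robot as it stands. The module is installed in compiled form; this text tells all that it offers. Calls block until the motion is done:
- robot.move_ptp(position, orientation): joint-space move of the TCP to a pose.
- robot.move_linear(position, ori=None, speed=150, f_stop=None): straight line of the TCP; ori=None keeps the orientation; speed is the mean speed in mm/s. With f_stop (N) it stops when the force on the tool has changed by that much, and returns True; else False.
- robot.move_j(angles): joint-space move.
- robot.move_gripper(opening): opening from 0.0 (shut) to 1.0 (fully open); the grip force is fixed at half the most; returns when the fingers have stopped.
- robot.sleep(seconds).
- robot.inverse_kinematics(position, orientation): joint angles nearest the present ones, or None.
- robot.get_image(name): name is "scene" or "side" or "wrist"; returns a dict with "img" (400x640x3 uint8, blue, green, red), "fovy" (degrees; the focal length in pixels is half the picture's height over the tangent of half this angle, whatever the lens; pixels are square), "cx", "cy" (the principal point, pixels), "k1" (the pictures are not rectified: a ray, as slopes to the right and down, at radius r is drawn at 1 + k1 r^2 times it, then the intrinsics apply), "eye" and "orientation" of the camera in the world. Camera axes: x right, y down, z forward; pixel columns grow to the right and rows downward; lengths in mm; the calibration is good to about 2 mm. A picture is of the moment at which its call begins. There is no depth.
A pose or a line that the arm cannot do raises robot.MotionError and nothing moves.
- robot.hand_in(): hands the job in; it is judged then, once.
Readings, each from a call of its own:
- robot.current_t(): time.
- robot.current_qpos(): joint angles.
- robot.current_joint_vel(): joint speeds.
- robot.current_joint_efforts(): joint torques, N m.
- robot.current_tcp_pos(): TCP position.
- robot.current_eef_rot(): TCP orientation.
- robot.current_contact_force(): force on the tool from outside, world axes, zero at the start.
- robot.current_ft_torque(): the same for the moment, N m.
- robot.current_gripper_width(): opening from 0.0 (shut) to 1.0 (fully open).
- robot.current_finger_force(): force on a finger pad.
Only numpy, scipy, OpenCV 4.12 (cv2) and the standard library are available. Lean on these libraries where they do the work, as an engineer would, in place of code of your own. Each camera call takes 0.05 s, during which the arm holds its last target. There are 200 camera calls.

## Working session

There is one attempt and no reset: what is moved stays moved. The work goes in short steps, each a Python script; the robot and the scene stay as the last script left them, time stands still between calls to the robot, and variables do not carry over. Pictures are saved under pics/ and viewed, at most 11 in all, crops included, and the job is handed in when it is done.

```bash
mkdir -p pics; cat > h.py <<'E'
import numpy as np, cv2
from scipy.spatial.transform import Rotation as R
from bench import robot
def cam(n,f=None):
    d=robot.get_image(n)
    if f: cv2.imwrite('pics/'+f,d['img'])
    return d
def Rm(d):
    o=np.array(d['orientation'],float)
    return o if o.shape==(3,3) else R.from_euler('xyz',o).as_matrix()
def K(d):
    f=200/np.tan(np.radians(d['fovy'])/2); return np.array([[f,0,d['cx']],[0,f,d['cy']],[0,0,1.]])
def ray(d,uv):
    p=cv2.undistortPointsIter(np.array([[uv]],float),K(d),np.array([d['k1'],0,0,0.]),None,None,(3,50,1e-9))[0,0]
    v=Rm(d)@np.array([p[0],p[1],1]); return np.array(d['eye'],float),v/np.linalg.norm(v)
def plane(d,uv,z):
    e,v=ray(d,uv); return e+v*(z-e[2])/v[2]
def tri(a,b):
    (e1,v1),(e2,v2)=a,b
    s=np.linalg.lstsq(np.c_[v1,-v2],e2-e1,rcond=None)[0]
    p,q=e1+s[0]*v1,e2+s[1]*v2; return (p+q)/2,np.linalg.norm(p-q)
def proj(d,P):
    p=Rm(d).T@(np.array(P,float)-np.array(d['eye'])); x=p[:2]/p[2]
    x=x*(1+d['k1']*(x@x)); return K(d)[:2,:2]@x+K(d)[:2,2]
E
python3 - <<'E'
from h import *
for n in('scene','side','wrist'):
    d=cam(n,n+'0.png'); print({k:v for k,v in d.items() if k!='img'})
print(robot.current_eef_rot(),robot.current_t())
E
```

```text
{'fovy': 57.004246614906044, 'cx': 322.37063241485896, 'cy': 197.91917794542087, 'k1': 0.022921228637157835, 'eye': array([1156.98261007, -441.29985233,  935.66776159]), 'orientation': array([-2.40128519, -0.00429501,  0.99068086])}
{'fovy': 45.25356348975441, 'cx': 317.23061029565133, 'cy': 201.68807409517757, 'k1': -0.14873953428425163, 'eye': array([  209.16315276, -1100.88748233,  1154.80797418]), 'orientation': array([-2.29885129e+00,  7.94851050e-04, -3.11803508e-01])}
{'fovy': 65.02187094264103, 'cx': 319.00309385919564, 'cy': 196.1903232098287, 'k1': -0.03601535099367534, 'eye': array([549.58307477,  68.48783777, 382.90605469]), 'orientation': array([ 2.89645713e+00,  2.15098202e-03, -4.95587367e-05])}
[-3.14022271e+00 -2.44200247e-04  1.57080080e+00] 0.15
```

View pics/scene0.png

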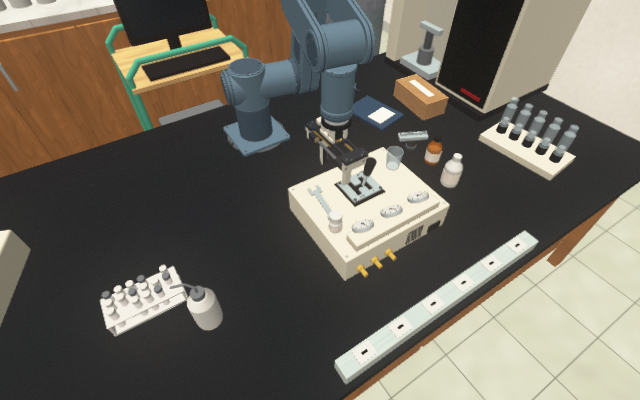

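View pics/side0.png

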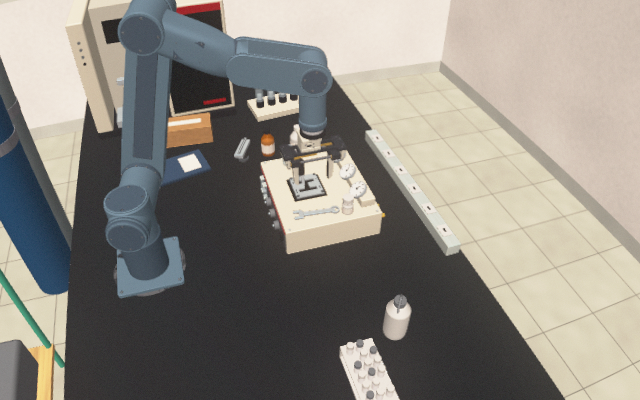

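View pics/wrist0.png

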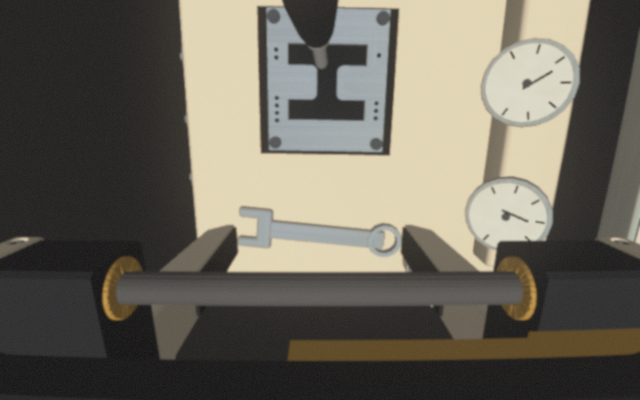

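The wrist view shows the steel plate at about (258–398, 8–155). The left track is at row 55 and the right track at row 110. The shaft comes up at (320, 55), near the cross channel, and the knob runs off the top. The spanner is at (320, 232). Next I'll measure the gate and take a closer look.

```bash
python3 - <<'E'
from h import *
d=cam('wrist')
for n,uv in dict(bl=(266,10),tr=(390,10),br=(390,153),b_l=(262,153),Lr=(367,55),Ll=(288,55),Rl=(288,110),Rr=(365,110)).items(): print(n,plane(d,uv,122).round(1))
p=plane(d,(327,82),122); print('c',p)
robot.move_linear([p[0]-10,p[1]-25,330]); 
d=cam('wrist','w1.png'); s=cam('side','s1.png'); c=cam('scene','c1.png')
a=cv2.resize(s['img'][130:260,230:400],None,fx=4,fy=4); cv2.imwrite('pics/s1c.png',a[:520,:680])
a=cv2.resize(c['img'][120:260,280:450],None,fx=4,fy=4); cv2.imwrite('pics/c1c.png',a)
print(robot.current_t(),d['eye'])
E
```

```text
bl [509.1 148.3 122. ]
tr [602.8 148.3 122. ]
br [608.1  40.2 122. ]
b_l [501.8  40.1 122. ]
Lr [586.4 116.2 122. ]
Ll [525.1 116.1 122. ]
Rl [524.2  74.7 122. ]
Rr [586.1  74.7 122. ]
c [555.4340365   96.08439266 122.        ]
1.3833 [545.15169184 139.25334883 494.03303445]
```

View pics/w1.png

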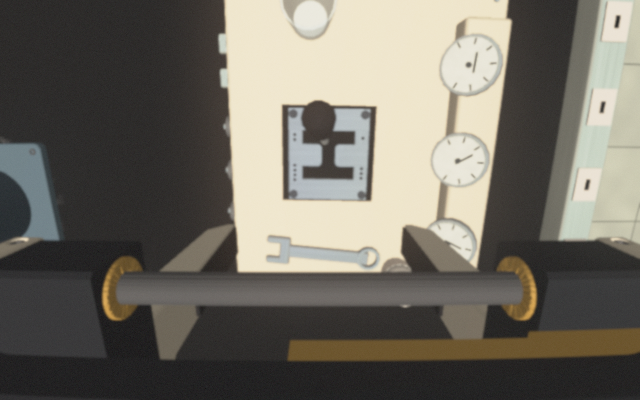

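View pics/c1c.png

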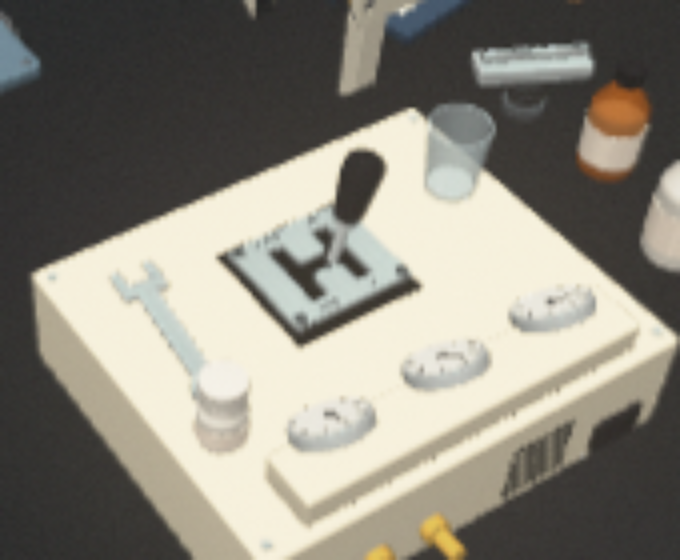

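The wrist view has the gate at (282–375, 105–200), the knob head at (318, 117), the beaker at (312, 15) and the spanner at (320, 252). The scene crop shows the knob leaning left over the left track. Now I'll measure the knob, the gate yaw, the beaker and the jar.

```bash
python3 - <<'E'
from h import *
d=cam('wrist'); im=d['img']; g=cv2.cvtColor(im,cv2.COLOR_BGR2GRAY)
roi=g[90:215,275:385]; m=(roi<60).astype(np.uint8)
n,l,st,ce=cv2.connectedComponentsWithStats(m)
for i in range(1,n):
    if st[i,4]>30: print(st[i]+[275,90,0,0,0],ce[i]+[275,90])
big=cv2.resize(im[0:290,215:515],None,fx=2,fy=2,interpolation=cv2.INTER_CUBIC); cv2.imwrite('pics/w2.png',big)
s=cv2.imread('pics/s1.png'); cv2.imwrite('pics/s2.png',cv2.resize(s[120:260,240:400],None,fx=4,fy=4,interpolation=cv2.INTER_CUBIC))
for n,uv,z in [('beakerbase',(313,18),110),('jar',(398,268),172)]: print(n,plane(d,uv,z).round(1))
for z in (190,202): print('knob',plane(d,(318.5,117),z).round(1))
E
```

```text
beakerbase [537.7 247.9 110. ]
jar [633.3 -25.  172. ]
knob [544.1 139.8 190. ]
knob [544.1 139.7 202. ]
```

View pics/w2.png

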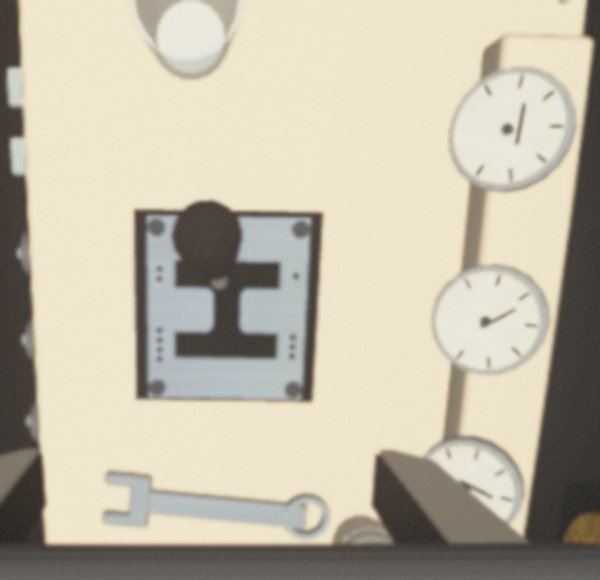

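View pics/s2.png

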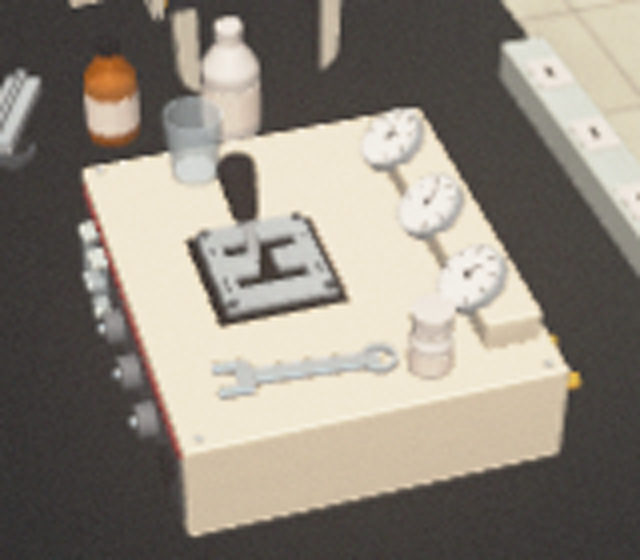

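```bash
python3 - <<'E'
from h import *
d=cam('wrist')
P={n:plane(d,(215+u/2,v/2),122) for n,(u,v) in dict(LLb=(175,288),LRb=(279,288),RLt=(175,334),RRt=(277,334),RLb=(175,357),RRb=(277,357),LRt=(281,263)).items()}
for n,p in P.items(): print(n,p[:2].round(1))
robot.move_gripper(0.0); print('w',robot.current_gripper_width(),robot.current_t())
robot.move_linear([478,139,300],speed=250)
robot.move_linear([478,139,175],speed=200)
f0=robot.current_contact_force()
for x in range(490,523,3):
    if robot.move_linear([x,139,175],speed=60,f_stop=25): print('stop')
    print(x,(robot.current_contact_force()-f0).round(1))
robot.move_linear([478,139,175],speed=200)
robot.move_linear([478,139,300],speed=250)
robot.move_linear([545.4,71,330],speed=250)
d=cam('wrist'); big=cv2.resize(d['img'][0:290,215:515],None,fx=2,fy=2,interpolation=cv2.INTER_CUBIC); cv2.imwrite('pics/w3.png',big)
print(robot.current_t())
E
```

```text
LLb [525.1 109.1]
LRb [586.2 109.1]
RLt [524.7  81.8]
RRt [585.7  81.8]
RLb [524.5  67.9]
RRb [586.   67.9]
LRt [587.  123.5]
w 0.0014796504158079047 2.9333
490 [-0.6 -0.  -0.1]
493 [-1.2 -0.3 -0.8]
496 [-0.6 -0.1 -0.7]
499 [-1.8  0.8 -0.8]
502 [-0.7  0.  -0.9]
505 [-1.1  0.1 -1.1]
508 [-0.8  0.5 -0.1]
511 [-0.1  0.  -0.7]
514 [-2.3  1.6  0.4]
517 [-3.5  0.2  0.6]
520 [-3.6  0.9  0.3]
8.7167
```

View pics/w3.png

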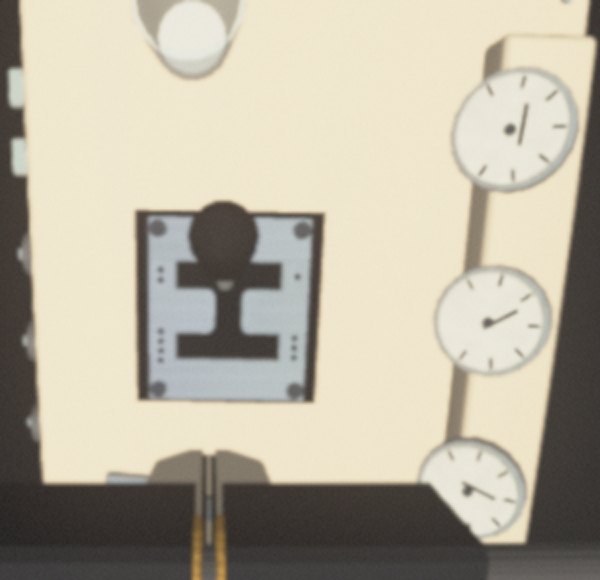

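The knob head is now at (223, 236) in the zoomed view and the shaft at (226, 286). The cross channel centre is at 228.5, so fore_aft is about -0.03. I'll nudge it another 4 mm, then push across.

```bash
python3 - <<'E'
from h import *
ml=robot.move_linear
ml([478,139,300],speed=300); ml([478,139,175],speed=250); ml([508,139,175],speed=100)
print(ml([524,139,175],speed=40,f_stop=25))
ml([480,139,175],speed=200); ml([480,139,240],speed=250)
ml([480,185,240],speed=250); ml([555.5,185,240],speed=250); ml([555.5,185,178],speed=200)
f0=robot.current_contact_force(); print(f0.round(1),robot.current_t())
ml([555.5,168,178],speed=100)
for y in (150,130,115,100,90,66):
    r=ml([555.5,y,178],speed=45,f_stop=14)
    print(r,robot.current_tcp_pos().round(1),(robot.current_contact_force()-f0).round(1))
    if r: break
p=robot.current_tcp_pos()
ml([p[0],p[1]+25,178],speed=150); ml([p[0],p[1]+25,300],speed=250)
ml([545.4,71,330],speed=250)
d=cam('wrist'); big=cv2.resize(d['img'][0:290,215:515],None,fx=2,fy=2,interpolation=cv2.INTER_CUBIC); cv2.imwrite('pics/w4.png',big)
print(robot.current_t())
E
```

```text
False
[-0.2 -0.5  0.2] 12.8667
False [555.5 149.7 178. ] [0.1 2.7 1.8]
False [555.3 129.  177.6] [-0.2  0.6 -0.6]
False [555.4 114.3 177.9] [ 0.1  1.7 -0.6]
False [555.5  99.3 177.9] [ 0.7  0.6 -0.1]
False [555.4  89.5 177.8] [ 0.1  0.2 -1.1]
True [554.8  75.1 177.2] [0.1 7.7 2.9]
17.4417
```

View pics/w4.png

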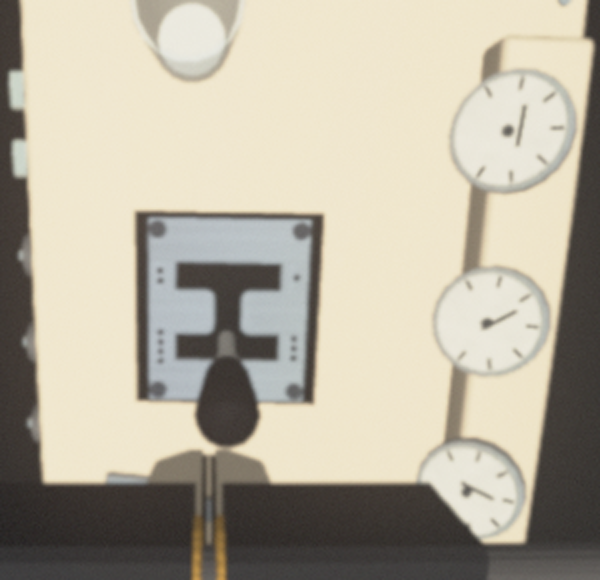

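The lever now stands in the right track against its stop: knob head at (227, 415), shaft leaving the slot at (227, 345). Now the forward push.

```bash
python3 - <<'E'
from h import *
ml=robot.move_linear
ml([482,53,300],speed=300); ml([482,53,170],speed=220)
f0=robot.current_contact_force()
ml([508,53,170],speed=100)
for x in (525,540,550,585):
    r=ml([x,53,170],speed=40,f_stop=14)
    print(r,robot.current_tcp_pos().round(1),(robot.current_contact_force()-f0).round(1))
    if r: break
p=robot.current_tcp_pos()
ml([p[0]-40,53,170],speed=150); ml([p[0]-40,53,300],speed=250)
ml([545.4,71,330],speed=250)
d=cam('wrist'); big=cv2.resize(d['img'][0:290,215:515],None,fx=2,fy=2,interpolation=cv2.INTER_CUBIC); cv2.imwrite('pics/w5.png',big)
print(robot.current_t())
E
```

```text
False [524.9  53.  169.9] [-0.2 -0.   0.9]
False [540.4  53.1 169.8] [ 0.1 -0.1  1.2]
False [550.1  53.1 169.7] [-1.   0.1 -0.7]
True [572.5  53.3 168.9] [-9.5 -1.2 12.1]
22.6
```

View pics/w5.png

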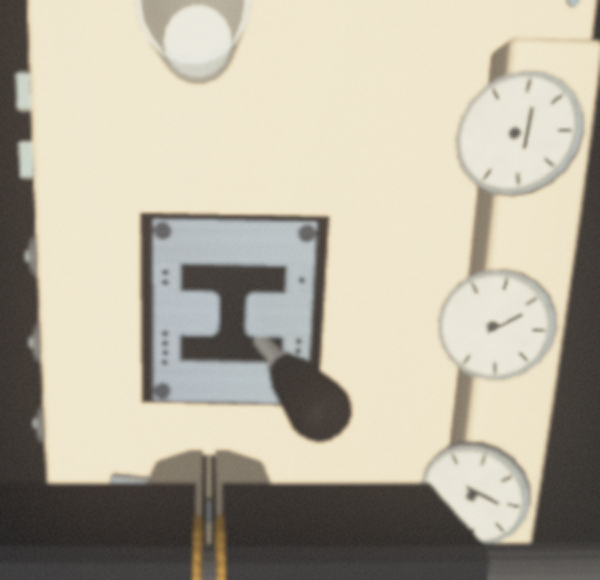

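The lever is in the far-right slot, with the knob head at (320, 408). I'll check numerically whether it is fully home, from a settled picture.

```bash
python3 - <<'E'
from h import *
robot.sleep(.3); d=cam('wrist'); s=cam('side'); c=cam('scene')
def predict(f,a=.335,L=135):
    return np.array([555.5+L*np.sin(f),95.5-L*np.cos(f)*np.sin(a),62+L*np.cos(f)*np.cos(a)])
def head(d,f):
    u,v=proj(d,predict(f,L=135)).astype(int); g=cv2.cvtColor(d['img'],cv2.COLOR_BGR2GRAY)
    m=np.zeros_like(g); m[v-45:v+45,u-45:u+45]=(g[v-45:v+45,u-45:u+45]<48)*255
    return m
m=head(d,.3); n,l,st,ce=cv2.connectedComponentsWithStats(m)
dt=cv2.distanceTransform(m,cv2.DIST_L2,5); dt[:, :340]=0; dt[235:]=0
_,r,_,at=cv2.minMaxLoc(dt); print('wrist head',at,r,plane(d,at,182).round(1),'expect',predict(.345).round(1))
for f in(.25,.3,.345): print(f,[proj(k,predict(f,L=148)).round(1) for k in(d,s,c)])
a=cv2.resize(s['img'][140:235,250:400],None,fx=4,fy=4,interpolation=cv2.INTER_CUBIC)[:, :400]
b=cv2.resize(c['img'][150:245,290:400],None,fx=4,fy=4,interpolation=cv2.INTER_CUBIC)[:, :400]
cv2.imwrite('pics/fin.png',np.hstack([a,b])); print(robot.current_t())
E
```

```text
wrist head (0, 0) 0.0 [236.8 253.2 182. ] expect [601.2  53.7 182. ]
0.25 [array([369.7, 213.5]), array([321.2, 173.3]), array([356.5, 180.8])]
0.3 [array([376.7, 212.4]), array([323.2, 173.2]), array([358.1, 182.6])]
0.345 [array([382.8, 211.2]), array([325. , 173.2]), array([359.6, 184.4])]
23.05
```

View pics/fin.png

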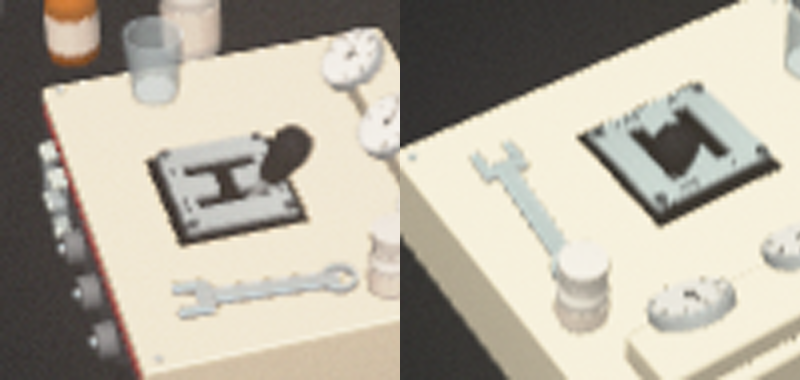

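The side crop (left) shows the knob over the far-right slot at (290, 150), with the spanner and jar where they were. My head mask came back empty, so I'll measure the head's outline more simply.

```bash
python3 - <<'E'
from h import *
d=cam('wrist'); g=cv2.cvtColor(d['img'],cv2.COLOR_BGR2GRAY)
m=(g<85).astype(np.uint8)*255; m[:,:350]=0; m[:, 420:]=0; m[236:]=0; m[:185]=0
n,l,st,ce=cv2.connectedComponentsWithStats(m)
i=1+np.argmax(st[1:,4]); print(st[i],ce[i])
dt=cv2.distanceTransform((l==i).astype(np.uint8),cv2.DIST_L2,5); _,r,_,at=cv2.minMaxLoc(dt); print(at,r,plane(d,at,182).round(1))
Ls=[(135,f) for f in(.28,.31,.345)]
a=.335
for L,f in Ls: print(f,proj(d,[555.5+L*np.sin(f),95.5-L*np.cos(f)*np.sin(a),62+L*np.cos(f)*np.cos(a)]).round(1))
E
```

```text
[351 185  39  34 921] [370.55700326 200.02931596]
(373, 202) 14.387598037719727 [597.8  56.  182. ]
0.28 [368.3 205.6]
0.31 [372. 205.]
0.345 [376.1 204.2]
```

The head reads about 3 px (3 mm) short of the fully-home prediction, which might only be bias. I'll push again more firmly and compare.

```bash
python3 - <<'E'
from h import *
ml=robot.move_linear
ml([525,53,300],speed=300); ml([525,53,174],speed=220)
f0=robot.current_contact_force()
for x in (550,560,*range(564,592,2)):
    r=ml([x,53,174],speed=40,f_stop=24)
    print(r,robot.current_tcp_pos().round(1),(robot.current_contact_force()-f0).round(1))
    if r: break
p=robot.current_tcp_pos()
ml([p[0]-45,53,174],speed=150); ml([p[0]-45,53,300],speed=250)
ml([545.4,71,330],speed=250); robot.sleep(.4)
d=cam('wrist'); g=cv2.cvtColor(d['img'],cv2.COLOR_BGR2GRAY)
m=(g<85).astype(np.uint8)*255; m[:,:350]=0; m[:, 420:]=0; m[236:]=0; m[:185]=0
n,l,st,ce=cv2.connectedComponentsWithStats(m)
i=1+np.argmax(st[1:,4]); print(st[i],ce[i])
w=cv2.imread('pics/w4.png'); g4=cv2.cvtColor(w,cv2.COLOR_BGR2GRAY)
r=g4[405:450,170:300]<85; ys,xs=np.nonzero(r); b=ys[xs<110]
print('w4 right/left/bottom',215+(170+xs.min())/2,215+(170+xs[ys<25].max())/2)
print('pred w4 fat',proj(d,[555.5,95.5-135*np.sin(.335),62+135*np.cos(.335)]))
print(robot.current_t())
E
```

```text
False [549.8  53.  173.8] [ 0.2  0.8 -1.5]
False [560.2  53.  173.9] [-0.9  0.2 -1.1]
False [564.2  53.  174. ] [ 1.1  0.9 -2.1]
False [566.1  53.  174. ] [ 0.8  1.2 -1.8]
False [568.1  53.  174. ] [-0.   0.1 -1. ]
False [569.6  53.1 173.8] [-1.5  1.6 -1.6]
False [570.9  53.1 173.5] [-5.4  1.4 -0.7]
False [571.9  53.2 173.3] [-8.2  2.4  0.5]
False [572.9  53.2 173.1] [-10.5   2.5   1.3]
False [573.9  53.3 172.9] [-12.2   1.3   2.4]
False [574.9  53.4 172.7] [-15.    0.8   2.6]
False [575.9  53.4 172.4] [-18.4   1.3   2.5]
False [576.8  53.5 172.2] [-20.7   2.    3.4]
False [577.8  53.6 171.9] [-22.3   0.6   4.4]
False [578.8  53.6 171.7] [-26.2   1.4   5.5]
False [579.8  53.7 171.4] [-28.6   0.4   4.8]
[351 185  39  34 930] [370.83870968 200.08494624]
w4 right/left/bottom 314.0 343.0
pred w4 fat [332.24054709 208.39086562]
30.7
```

From x = 569 the force rose linearly while the knob stayed put, so it is against its hard stop. The 3 px offset shows up in the earlier view too, so it is measurement bias. The hand is clear.

```bash
python3 -c "
from bench import robot
print(robot.hand_in(),robot.current_t())"
```

```text
the job is handed in; nothing more can be done
the job is handed in; nothing more can be done
```

The selector lever stands fully home against its stop in the third slot (far right), pushed only from its sides and never into the fourth slot; the hand is clear, the spanner, beaker and jar look unmoved, and the job was handed in at about 31 s.

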